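Centre-mark the loaded blank with the spring plunger stand

ROBOT

A 6-joint arm with a two-finger parallel gripper is mounted at the origin on the work surface. World frame = base frame: x ahead of the robot, y to its left, z up, the work surface at z = 0. Lengths are in m, angles in rad, forces in N, time in s.
With the tool pointing down it reaches from about 0.325 to 0.875 m from the base axis. Payload 4.4 kg.
Tool frame: the origin (TCP) lies at the centre of the arm's flange, where the gripper is bolted on; the fingertips stand 173 mm ahead of it and the grasp point (between the pads) lies 155 mm ahead of it; z points along the fingers, y is the line along which they close (so a half turn about z gives the same grasp; the last joint's range is limited). The gripper opens to 85 mm and grips with 20 to 120 N. Pads are 22 mm wide; open, the fingers measure 114 mm over their backs; the gripper's body (76 mm by 85 mm) begins 54 mm behind the grasp point. The pads swing forward as they close: fully open they stand 13 mm farther back than shut.
Start: joints at [-1.48, 0.207, 1.542, -0, 1.393, -0.15], TCP at [0.138, -0.558, 0.405] pointing down, gripper open.
Joint ranges: [-2.73, 2.73], [-0.86, 2.22], [0.23, 2.46], [-1.11, 4.25], [0.08, 2.63], [-2.82, 2.82]. Speed limits (rad/s): [2.79, 2.79, 3.14, 3.14, 3.14, 3.14].

INTERFACE

Orientations are given as a rotation vector (axis times angle).
In Python, from station import manip, optics gives the robot as it stands. Calls block until the motion is done:
- manip.movep(position, orientation): joint-space move of the TCP to a pose.
- manip.move_linear(position, attitude=None, feed=0.15, force_limit=None): straight line of the TCP; attitude=None keeps the orientation; feed is the mean speed in m/s. With force_limit (N) it stops when the force on the tool has changed by that much, and returns True; else False.
- manip.move_j(angles): joint-space move.
- manip.grip(opening, f_grip=None): finger opening in m; f_grip is the grip in N (None keeps the last); returns when the fingers have stopped.
- manip.hold(seconds).
- manip.inverse_kinematics(position, orientation): joint angles nearest the present ones, or None.
- optics.capture(name): name is "scene" or "top"; returns a dict with "frame" (384x512x3 uint8, blue, green, red), "fovy" (degrees; the focal length in pixels is half the picture's height over the tangent of half this angle, whatever the lens; pixels are square), "cx", "cy" (the principal point, pixels), "k1" (the pictures are not rectified: a ray, as slopes to the right and down, at radius r is drawn at 1 + k1 r^2 times it, then the intrinsics apply), "T" (4x4, takes a point from camera to world coordinates). Camera axes: x right, y up, looking along -z (the intrinsics and any distortion apply to the point x, -y, -z); pixel columns grow to the right and rows downward; lengths in m; the calibration is good to about 2 mm. A picture is of the moment at which its call begins. There is no depth.
A pose or a line that the arm cannot do raises manip.MotionError and nothing moves.
- manip.close_job(): hands the job in; it is judged then, once.
Readings, each from a call of its own:
- manip.get_t(): time.
- manip.get_qpos(): joint angles.
- manip.get_qd(): joint speeds.
- manip.get_joint_efforts(): joint torques, N m.
- manip.get_position(): TCP position.
- manip.get_ee_rot(): TCP orientation.
- manip.get_force(): force on the tool from outside, world axes, zero at the start.
- manip.get_moment(): the same for the moment, N m.
- manip.get_opening(): finger opening in m.
- manip.get_grasp_force(): force on a finger pad.
Only numpy, scipy, OpenCV 4.12 (cv2) and the standard library are available. Lean on these libraries where they do the work, as an engineer would, in place of code of your own. Each camera call takes 0.05 s, during which the arm holds its last target. There are 200 camera calls.

TASK

Centre-mark the metal blank: at the marking stand that has the blank lying under its punch, press the spring plunger straight down fully home to its stop, hold it there a moment, then let it come all the way back up. Do not shift the blank, and do not press the plunger of the empty stand.

Things in the scene. Friction and masses are not known exactly. Their poses are not given: they have to be found in the camera images.
- plunger (a joint): Travel of the spring plunger of the loaded marking stand, in m: 0 = fully up (at rest), 0.024 = fully down at its hard stop. It slides straight down, is pushed back up by its own spring and returns when let go. Pressing needs about 3 N at the top, growing to about 12 N at the stop.
- plunger_head (a point): Centre of the flat top of the loaded stand's plunger head, a black mushroom knob 44 mm across (flat 38 mm); z axis up. 195 mm above the bench when up, 171 mm fully down (it moves with the plunger). The stand, fixed to the bench, is a C-frame on a 150 x 110 mm base; its column and arm stay below 149 mm, column 77 mm from the punch axis toward this frame's -x. Nothing is above the head.
- spare_head (a point): The same point on the second, identical marking stand, which is empty (no blank on its base). Leave its plunger up.
- blank_mid (a point): Centre of the blank: a loose aluminium plate 60 x 140 x 6 mm (x, y, z), about 0.4 kg, lying flat on the loaded stand's base under the punch, its ends sticking out on both sides, centre 19 mm above the bench. It is already in place and stays there.
There are look-alikes about, which are no part of the job. What is shaped like the part that bears plunger but purple is not meant.

How it is judged:
By the outcome, as a careful person would: the job done as asked, in the order asked, and still so for the second after the job is handed in, with the robot touching nothing.
It also fails if it takes over 29 s, if anything falls off the work surface, if the arm or the gripper's body presses on something with over 40 N, if the wrist force passes 120 N, or if a joint passes its speed limit or range.

## Working session

There is one attempt and no reset: what is moved stays moved. The work goes in short steps, each a Python script; the robot and the scene stay as the last script left them, time stands still between calls to the robot, and variables do not carry over. Pictures are saved under pics/ and viewed, at most 10 in all, crops included, and the job is handed in when it is done.

```bash
mkdir -p pics
cat > h.py <<'E'
import numpy as np, cv2
from station import manip, optics
def snap(name,f):
    d=optics.capture(name); cv2.imwrite(f'pics/{f}.png',d['frame']); np.savez(f'pics/{f}.npz',**d); return d
def K(d):
    f=192/np.tan(np.radians(float(d['fovy']))/2); return np.array([[f,0,float(d['cx'])],[0,f,float(d['cy'])],[0,0,1]])
def ray(d,px):
    # invert x*(1+k1 r^2) by cv2
    p=cv2.undistortPoints(np.array([[px]],float),K(d),np.array([float(d['k1']),0,0,0]))[0,0]
    T=d['T']; v=T[:3,:3]@np.array([p[0],-p[1],-1]); return T[:3,3],v/np.linalg.norm(v)
def onz(d,px,z):
    o,v=ray(d,px); return o+v*(z-o[2])/v[2]
def proj(d,P):
    c=np.linalg.inv(d['T'])@np.append(P,1); q=np.array([c[0],-c[1],-c[2]])
    return cv2.projectPoints(q[None],np.zeros(3),np.zeros(3),K(d),np.array([float(d['k1']),0,0,0]))[0].ravel()
def tri(dp):
    A=0;b=0
    for d,p in dp:
        o,v=ray(d,p); M=np.eye(3)-np.outer(v,v); A=A+M; b=b+M@o
    return np.linalg.solve(A,b)
E
python3 - <<'E'
from h import *
for n in('scene','top'):
    d=snap(n,n+'0'); print(n,d['fovy'],d['k1'],d['T'].round(3).tolist())
a=[cv2.imread(f'pics/{n}0.png') for n in('scene','top')]
cv2.imwrite('pics/both.png',cv2.resize(np.vstack(a),(448,600)) if 0 else cv2.resize(np.hstack(a),(800,300)))
print(manip.get_t(),manip.get_ee_rot())
E
```

```text
scene 44.148363663545 -0.037300919245452056 [[0.695, -0.494, 0.522, 1.018], [0.719, 0.492, -0.492, -0.549], [-0.014, 0.717, 0.697, 0.908], [0.0, 0.0, 0.0, 1.0]]
top 53.447505737025246 -0.08834662622046001 [[-0.005, 0.999, -0.041, 0.414], [-0.999, -0.003, 0.036, 0.011], [0.036, 0.041, 0.999, 0.922], [0.0, 0.0, 0.0, 1.0]]
0.1 [-3.11654882e+00 -3.78640222e-01 -1.51018529e-04]
```

View pics/scene0.png

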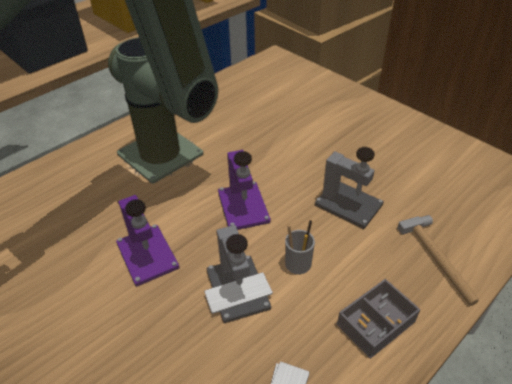

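View pics/top0.png

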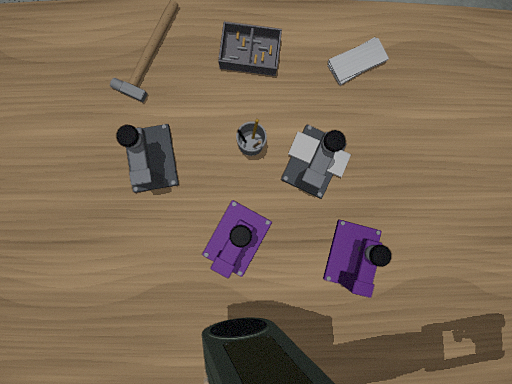

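The scene view shows the loaded grey stand (white blank under the punch) with its head at about (236,245). The top view has the same head at about (334,141). The empty grey stand's head is at (365,154) in the scene view and (128,135) in the top view. The two purple stands are look-alikes.

Run:
```python
from h import *
S=dict(np.load('pics/scene0.npz'));T=dict(np.load('pics/top0.npz'))
def blob(d,c):
    x0,y0=c[0]-20,c[1]-20; g=d['frame'][y0:y0+41,x0:x0+41].max(2); 
    n,l,st,ce=cv2.connectedComponentsWithStats(cv2.morphologyEx((g<50).astype(np.uint8),cv2.MORPH_OPEN,np.ones((7,7),np.uint8)))
    i=1+np.argmax(st[1:,4]); return ce[i]+[x0,y0], st[i]
for n,s,t in(('loaded',(236,245),(334,141)),('spare',(365,154),(128,135))):
    a,sa=blob(S,s);b,sb=blob(T,t);P=tri([(S,a),(T,b)])
    print(n,a,sa[2:],b,sb[2:],P.round(4),proj(S,P)-a,proj(T,P)-b, onz(T,b,.19).round(4),onz(S,a,.19).round(4))
def crop(d,c,r=35): return cv2.resize(d['frame'][c[1]-r:c[1]+r,c[0]-r:c[0]+r],(400,400),interpolation=cv2.INTER_CUBIC)
cv2.imwrite('pics/c1.png',np.hstack([crop(S,(236,245)),crop(T,(334,141))]))
```

```text
loaded [234.68983957 245.4171123 ] [ 15  15 187] [334.10526316 140.62880886] [ 21  20 361] [ 0.5476 -0.1713  0.1823] [1.14524762 0.00767905] [0.85916806 0.75845073] [ 0.5477 -0.1677  0.19  ] [ 0.551  -0.1768  0.19  ]
spare [362. 154.] [ 7  7 49] [127.4027027  135.56216216] [ 22  20 370] [0.5555 0.2321 0.1875] [ 1.49484857 -0.43210537] [1.44963334 1.29151845] [0.5576 0.2342 0.19  ] [0.5556 0.2255 0.19  ]
```

View pics/c1.png

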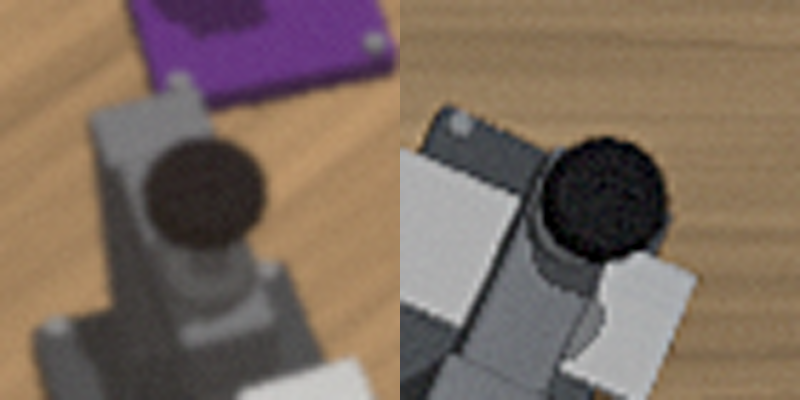

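Run:
```python
from h import *
S=dict(np.load('pics/scene0.npz'));T=dict(np.load('pics/top0.npz'))
P=tri([(S,(236.6,243.5)),(T,(334.3,140.5))]); print(P.round(4),proj(S,P),proj(T,P))
o=manip.get_ee_rot()
manip.grip(0.0,60)
print(manip.inverse_kinematics([P[0],P[1],.40],o))
manip.movep([P[0],P[1],.40],o)
manip.hold(.3)
print(manip.get_t(),manip.get_position(),manip.get_opening(),manip.get_force())
S=snap('scene','s1');T=snap('top','t1')
tip=manip.get_position()-[0,0,.173]; print(proj(S,tip),proj(S,tip-[0,0,.032]))
def crop(d,c,r=40): return cv2.resize(d['frame'][c[1]-r:c[1]+r,c[0]-r:c[0]+r],(400,400),interpolation=cv2.INTER_CUBIC)
cv2.imwrite('pics/c2.png',np.hstack([crop(S,(236,235)),crop(T,(334,141))]))
```

```text
[ 0.5483 -0.1691  0.187 ] [236.77496508 243.50169381] [334.43118266 140.61694265]
[-0.45039658  0.20797657  1.54972312  0.00187345  1.38496245  0.87825081]
3.2 [ 0.54812685 -0.16963502  0.40001993] 3.884916183457304e-05 [ 0.17001735 -0.18459248 -0.51163248]
[235.66030989 230.11496591] [236.44372382 240.92621184]
```

View pics/c2.png

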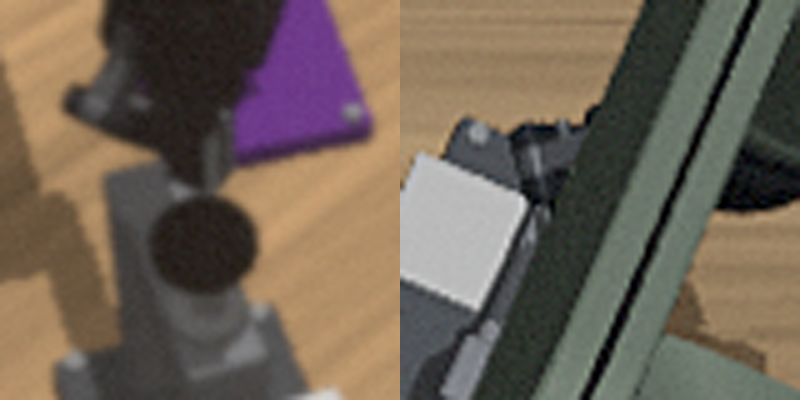

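The closed fingertips, at crop (203,187), stand directly above the loaded head at (204,243). The alignment agrees with the triangulation, so I'll press now.

Run:
```python
from h import *
p=manip.get_position(); x,y=.5483,-.1691
def rep(s): print(s,round(manip.get_t(),2),(manip.get_position()-[0,0,.173]).round(4),manip.get_force().round(1))
r=manip.move_linear([x,y,.375],feed=.05,force_limit=10); rep(r)
r=manip.move_linear([x,y,.338],feed=.015,force_limit=20); rep(r)
manip.hold(.3); rep('held')
S=snap('scene','s2')
cv2.imwrite('pics/c3.png',cv2.resize(S['frame'][195:275,196:276],(400,400),interpolation=cv2.INTER_CUBIC))
```

```text
False 3.95 [ 0.5483 -0.1691  0.2018] [ 0.1 -0.6  0.1]
True 5.91 [ 0.5484 -0.1691  0.1725] [-3.6  1.2 10.7]
held 6.21 [ 0.5483 -0.169   0.1731] [-3.   2.1 10.1]
```

View pics/c3.png

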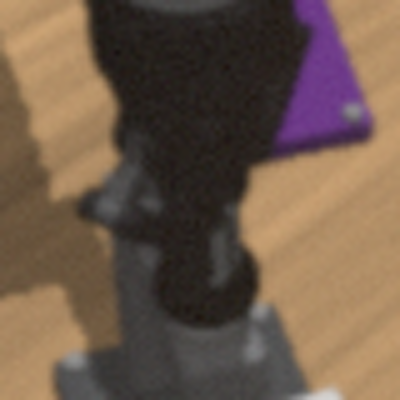

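The fingers are on the head and it is almost down, but 10 N against the expected 12 N suggests it sits 1–2 mm short of the stop. I'll push slowly to a clear force rise.

Run:
```python
from h import *
x,y=.5483,-.1691
def rep(s): print(s,round(manip.get_t(),2),(manip.get_position()-[0,0,.173]).round(4),manip.get_force().round(1))
z=manip.get_position()[2]
for i in range(8):
    z-=.0007
    r=manip.move_linear([x,y,z],feed=.01,force_limit=18); manip.hold(.1); rep(r)
    if manip.get_force()[2]>22 or r: break
manip.hold(.5); rep('held')
```

```text
False 6.66 [ 0.5484 -0.1691  0.1744] [-4.4  1.6 10.8]
False 7.01 [ 0.5484 -0.1691  0.1737] [-3.5  1.8  9.8]
False 7.36 [ 0.5484 -0.1691  0.1731] [-4.7  2.1 10.1]
False 7.71 [ 0.5484 -0.1691  0.1724] [-3.8  2.1 10.7]
False 8.06 [ 0.5484 -0.1691  0.1718] [-3.6  2.7 11.2]
False 8.41 [ 0.5484 -0.1691  0.1714] [-4.4  1.8 12.7]
False 8.76 [ 0.5484 -0.1691  0.1714] [-5.6  2.8 15.1]
False 9.11 [ 0.5485 -0.1691  0.1714] [-6.9  3.2 19. ]
held 9.61 [ 0.5484 -0.1691  0.1714] [-7.8  4.3 19.2]
```

The height has stayed at 171.4 mm while the force rose from 12.7 to 19 N, so the plunger is on its hard stop, and it was held there. Now I'll release it.

Run:
```python
from h import *
x,y=.5483,-.1691; o=manip.get_ee_rot()
manip.hold(.3)
manip.move_linear([x,y,.375],feed=.04); print(manip.get_force().round(1))
manip.move_linear([x,y,.42],feed=.08)
manip.movep([.138,-.558,.405],o)
manip.hold(.3); print(manip.get_t(),manip.get_force().round(1))
S=snap('scene','s3');T=snap('top','t3')
S0=dict(np.load('pics/scene0.npz'));T0=dict(np.load('pics/top0.npz'))
def c(d,c,r=40): return cv2.resize(d['frame'][c[1]-r:c[1]+r,c[0]-r:c[0]+r],(300,300),interpolation=cv2.INTER_CUBIC)
for a,b,q in((S,S0,(236,265)),(T,T0,(334,150))): print(np.abs(c(a,q).astype(int)-c(b,q)).max(), np.abs(c(a,q).astype(int)-c(b,q)).mean())
cv2.imwrite('pics/c4.png',np.vstack([np.hstack([c(S0,(236,265)),c(T0,(334,150))]),np.hstack([c(S,(236,265)),c(T,(334,150))])]))
```

```text
[-0.6 -0.1 -0.3]
13.9667 [-0.1 -0.5  0.4]
14 1.6251333333333333
27 2.3912
```

View pics/c4.png

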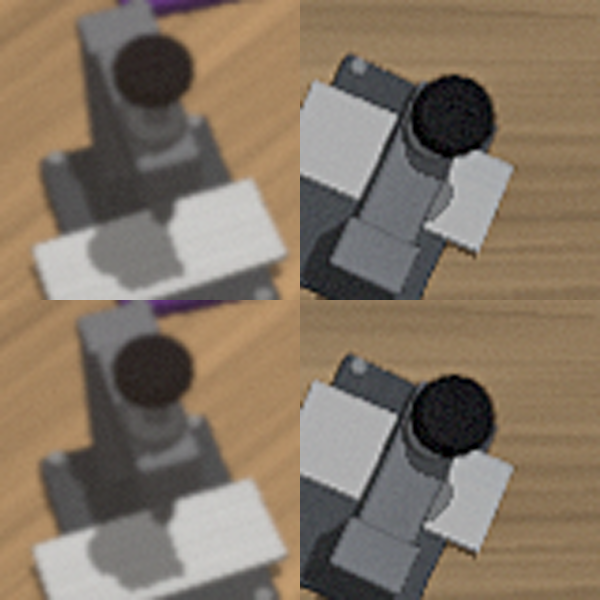

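The before (top) and after (bottom) crops match to within image noise. The head is fully back up and the blank has not moved.

```bash
python3 -c "
from station import manip
print(manip.close_job())"
```

```text
the job is handed in; nothing more can be done
None
```

The loaded stand's plunger was pressed to its hard stop, held there about 1 s, and let all the way back up; the blank did not move, the empty stand was not touched, and the job is handed in.

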